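# Put three swapped reagent containers back on their own drip trays

### The arm

A 6-joint arm with a two-finger parallel gripper is mounted at the origin on the work surface. World frame = base frame: x ahead of the robot, y to its left, z up, the work surface at z = 0. Lengths are in m, angles in rad, forces in N, time in s.
With the tool pointing down it reaches from about 0.35 to 0.85 m from the base axis. Payload 8.1 kg.
Tool frame: the origin (TCP) lies between the finger pads; the fingertips stand 14 mm ahead of it and the grasp point (between the pads) lies 5 mm behind it (robot.tcp_to_tips is the z of the fingertips in the tool frame, in m); z points along the fingers, y is the line along which they close (so a half turn about z gives the same grasp; the last joint's range is limited). The gripper opens to 93 mm and grips with 3 to 60 N. Pads are 15 mm wide; open, the fingers measure 128 mm over their backs; the gripper's body (75 mm by 188 mm) begins 65 mm behind the grasp point.
Start: joints at [1.163, 0.13, 1.488, -0, 1.523, -0.085], TCP at [0.19, 0.569, 0.233] pointing down, gripper open.
Joint ranges: [-2.96, 2.96], [-0.89, 2.26], [0.02, 2.5], [-1.34, 4.48], [0, 2.73], [-2.66, 2.66]. Speed limits (rad/s): [2.39, 2.39, 2.79, 3.14, 3.14, 3.14].

### API

Orientations are given as a rotation vector (axis times angle).
In Python, from plant import sensors, read_camera, robot gives the robot as it stands.
- The arm moves only by the tool run_rows, called after "Request:" by a JSON object that holds its "name" and its "arguments", one argument or row to a line. Schema: {"type":"object","properties":{"increments":{"type":"array","items":{"type":"array","items":{"type":"number"},"minItems":5,"maxItems":5},"minItems":1,"maxItems":20},"squeeze":{"type":"number"},"only":{"type":"string"},"quiet":{"type":"boolean"},"lines":{"type":"string"}},"required":["increments"],"additionalProperties":false}. increments is a list of rows, 1 to 20 of them, each of 5 numbers: the finger opening in m, then dx, dy, dz in shares of the most that a row can go, 1 being 50 mm, then a turn about the tool's z in normalised numbers (1 is pi/2 rad); each row shifts and turns the commanded pose from where the row before left it, along the tool's axes as they then stand; what a row does not reach is not made up. A row lasts 1/10 s, in which the tool goes at most 0.05 m and 0.15 rad, less where a joint would pass 70% of its speed; a pose out of reach is approached as far as the arm can. The fingers move at their own pace and stop on an object; squeeze is the grip in N (left out, the last holds). Time passes only in rows, so rows that do not move let the fingers close. The tool returns the time, the measured TCP pose, the force, the opening and the grip force at its end. only (a regular expression) keeps the lines of the reply that match it, lines (a string "A,B") keeps lines A to B, and quiet returns only ok. Shift and turn numbers lie between -1 and 1, and a call with a number outside is refused. Input that does not fit is refused with a message, and nothing moves.
- sensors.read_state(): the state, without advancing time (a new reading comes with each control period).
- read_camera(name): name is "scene" or "side" or "wrist"; returns a dict with "image" (384x512x3 uint8, red, green, blue), "depth" (384x512 float32, m along the optical axis (not along the pixel's ray), 0 where there is no reading), "fx", "fy", "cx", "cy" (pixels), "R" (3x3) and "t" (3): a world point X has camera coordinates R X + t. Camera axes: x right, y down, z forward; pixel columns grow to the right and rows downward; lengths in m; the calibration is good to about 2 mm. The wrist camera is an equidistant fisheye: a pixel r from the principal point sees the ray r / f radians off the axis. A picture is of the moment at which its call begins.
- robot.close_job(): hands the job in; it is judged then, once.
The state is a dict: "t": time; "q": joint angles; "dq": joint speeds; "joint_torque": joint torques, N m; "tool_pos": TCP position; "orientation": TCP orientation; "force": force on the tool from outside, world axes, zero at the start; "wrist_torque": the same for the moment, N m; "opening": finger opening in m; "gripper_force": force on a finger pad.
Only numpy, scipy, OpenCV 4.12 (cv2) and the standard library are available. Lean on these libraries where they do the work, as an engineer would, in place of code of your own. Each camera call takes 0.05 s, during which the arm holds its last target. There are 200 camera calls.

### The job

The three reagent containers each stand on another one's steel drip tray: put every container back on the tray shaped like its base (round bottle on the round tray, square bottle on the square tray, oblong cartridge on the oblong tray), setting the first one down and letting it go on the empty black rubber mat for the time being. Each must end upright in the middle of its tray, the square bottle with its sides square to the tray and the cartridge lengthwise along its tray. Keep them upright, set them down gently and never on the bare bench, and leave the specimen cup, the dropper vial and the pump bottle alone.

Things in the scene. Friction and masses are not known exactly. Their poses are not given: they have to be found in the camera images.
- round_bottle: Loose round amber glass bottle, paper label, white screw cap. Cylindrical body 46 mm diameter from 0 to 60 mm up, then tapering to the 30 mm diameter cap at 74 to 88 mm (total height 88). About 0.15 kg. Origin: centre of its underside, z up. At the start it stands on the square tray.
- square_bottle: Loose square white plastic bottle with a round grey screw cap. Body 48 x 48 mm (sides along its x and y) and 72 mm high; neck 32 mm and cap 36 mm diameter above it, total height 98 mm. About 0.18 kg. Origin: centre of its underside, z up. At the start it stands on the oblong tray.
- cartridge: Loose oblong grey plastic reagent cartridge with a thin black band round its middle and two white caps. Body 72 mm long (its x) x 44 mm wide (its y) x 58 mm high; the caps (26 mm diameter, 18 mm either side of the middle along x) reach 72 mm. About 0.16 kg. Origin: centre of its underside, z up. At the start it stands on the round tray.
- tray_round: Round steel drip tray fixed to the bench, 116 mm outer diameter, rim 3 mm thick and 12 mm high, inner floor 6 mm above the bench. Origin: centre of its underside, at bench height.
- tray_square: Square steel drip tray fixed to the bench, 100 x 100 mm outside (sides along its x and y), rim 3 mm thick and 12 mm high, inner floor 6 mm above the bench. Origin: centre of its underside, at bench height.
- tray_oblong: Oblong steel drip tray fixed to the bench, 130 mm long (its x) x 90 mm wide (its y) outside, rim 3 mm thick and 12 mm high, inner floor 6 mm above the bench. Origin: centre of its underside, at bench height.
- mat: Flat black rubber mat fixed to the bench, 100 x 100 mm, 6 mm thick, no rim, empty at the start: the free spot. Origin: centre of its underside, at bench height.
- specimen_cup: Bystander, loose: clear specimen cup with blue lid, 52 mm diameter, 51 mm high. Origin: centre of its underside.
- dropper_vial: Bystander, loose: small white dropper vial, 28 mm diameter, 56 mm high. Origin: centre of its underside.
- pump_bottle: Bystander, loose: white and blue soap pump bottle, 66 mm diameter, 155 mm high with its spout. Origin: centre of its underside.

How it is judged:
On the way:
1. one container stands on the rubber mat, let go (((horizontal distance between round_bottle and mat below 0.045 m and z of round_bottle in the frame of mat below 0.01 m and angle between round_bottle's own z axis and vertical below 0.1 rad and contact force between round_bottle and the fingers below 0.1 N) or (horizontal distance between square_bottle and mat below 0.045 m and z of square_bottle in the frame of mat below 0.01 m and angle between square_bottle's own z axis and vertical below 0.1 rad and contact force between square_bottle and the fingers below 0.1 N) or (horizontal distance between cartridge and mat below 0.045 m and z of cartridge in the frame of mat below 0.01 m and angle between cartridge's own z axis and vertical below 0.1 rad and contact force between cartridge and the fingers below 0.1 N))), for 0.2 s.
At the end, for the whole second after the job is handed in: Each container stands released, at rest and upright (0.08 rad) on the floor of the tray of its own shape, within 13 mm of its centre; square bottle within 0.2 rad of square to its tray (any quarter turn), cartridge within 0.2 rad of lengthwise along its tray (either way round) (horizontal distance between round_bottle and tray_round below 0.013 m and z of round_bottle in the frame of tray_round between 0.003 and 0.01 m and angle between each of round_bottle, square_bottle, cartridge's own z axis and vertical below 0.08 rad and linear speed of each of round_bottle, square_bottle, cartridge below 0.02 m/s and horizontal distance between square_bottle and tray_square below 0.013 m and z of square_bottle in the frame of tray_square between 0.003 and 0.01 m and horizontal distance between cartridge and tray_oblong below 0.013 m and z of cartridge in the frame of tray_oblong between 0.003 and 0.01 m and (angle between the x axis of square_bottle and the x axis of tray_square, either way round below 0.2 rad or angle between the x axis of square_bottle and the y axis of tray_square, either way round below 0.2 rad) and angle between the x axis of cartridge and the x axis of tray_oblong, either way round below 0.2 rad); the robot touches nothing.
It fails at once if a container is stood or dragged on the bare bench (height (world z) of any of round_bottle, square_bottle, cartridge below 0.003 m).
It fails at once if a container is tipped by more than 0.5 rad (angle between any of round_bottle, square_bottle, cartridge's own z axis and vertical above 0.5 rad).
It fails at once if a container is dropped or slammed down (faster than 0.6 m/s within 30 mm of the bench) ((height (world z) of round_bottle below 0.03 m and linear speed of round_bottle above 0.6 m/s) or (height (world z) of square_bottle below 0.03 m and linear speed of square_bottle above 0.6 m/s) or (height (world z) of cartridge below 0.03 m and linear speed of cartridge above 0.6 m/s)).
It fails at once if a bystander is moved by more than 20 mm or tipped (distance of any of specimen_cup, dropper_vial, pump_bottle from where it was at the start of the episode above 0.02 m or angle between any of specimen_cup, dropper_vial, pump_bottle's own z axis and vertical above 0.3 rad).
It also fails if it takes over 109 s, if anything falls off the work surface, if the arm or the gripper's body presses on something with over 40 N, if the wrist force passes 120 N, or if a joint passes its speed limit or range.

## Working session

There is one attempt and no reset: what is moved stays moved. The work goes in short steps, Python scripts to look and compute and a tool call to move; the robot and the scene stay as the last step left them, time stands still between calls to the robot, and variables do not carry over. Pictures are saved under pics/ and viewed, at most 14 in all, crops included, and the job is handed in when it is done.

```bash
ls; mkdir -p pics; python3 - <<'E'
from plant import sensors, read_camera, robot
import cv2,numpy as np
for n in ("scene","side"):
    c=read_camera(n); cv2.imwrite(f"pics/{n}0.png",c["image"][...,::-1])
    np.savez(f"/tmp/{n}0.npz",**c)
    print(n,c["fx"],c["cx"],c["cy"],"cam at",-c["R"].T@c["t"],c["R"][2],(c["depth"]>0).mean())
s=sensors.read_state();print({k:np.round(v,3) for k,v in s.items()})
E
```

```text
pics
scene 366.8475572439385 255.9077777519179 193.0609225579245 cam at [ 1.06080339 -0.31341086  0.83313048] [-0.51165571  0.32005146 -0.79735531] 0.9958852132161459
side 381.859319495017 248.8201554753509 191.71331585191416 cam at [0.55595074 0.65350008 0.7741374 ] [ 0.00622797 -0.65968763 -0.7515141 ] 0.9963226318359375
{'t': np.float64(0.1), 'q': array([ 1.163,  0.131,  1.489,  0.   ,  1.523, -0.085]), 'dq': array([-0.   , -0.003, -0.003, -0.001,  0.002, -0.002]), 'joint_torque': array([ 0.0000e+00, -5.6134e+01, -4.9310e+01,  7.7000e-02,  2.9000e-02,
       -0.0000e+00]), 'tool_pos': array([0.19 , 0.569, 0.232]), 'orientation': array([-5.05e-01, -3.10e+00,  2.00e-03]), 'force': array([-0.021, -0.16 ,  0.526]), 'wrist_torque': array([ 0.017,  0.033, -0.029]), 'gripper_force': np.float64(0.0), 'opening': np.float64(0.093)}
```

View pics/scene0.png

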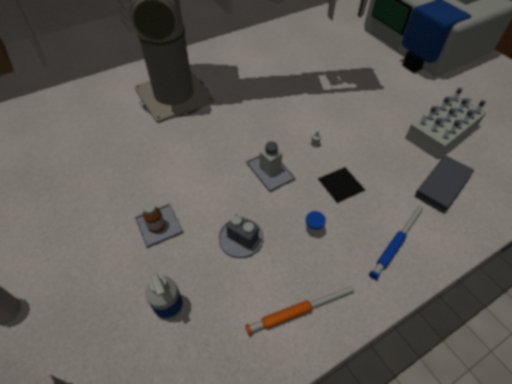

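View pics/side0.png

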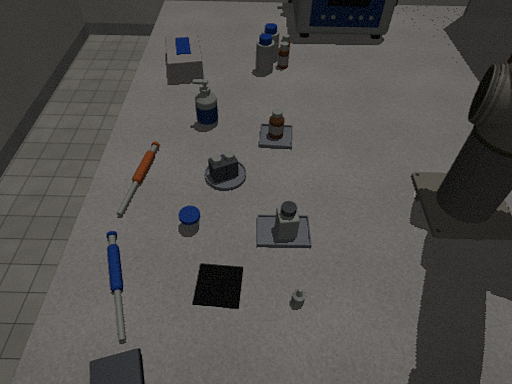

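The scene view shows the square tray with the amber bottle at (157,222), the round tray with the cartridge at (241,235) and the oblong tray with the square bottle at (270,168). The mat is at (342,184), the cup at (316,220), the vial at (316,139) and the pump at (163,296). The side view agrees: bottle (277,128), cartridge (224,170), square bottle (288,225), mat (219,286).

```bash
cat > h.py <<'E'
import numpy as np, cv2
def cloud(c):
    v,u=np.mgrid[:384,:512]; d=c["depth"]
    X=np.stack([(u-c["cx"])/c["fx"]*d,(v-c["cy"])/c["fy"]*d,d],-1)
    return (X-c["t"])@c["R"]
def plane(c,uv,z):
    uv=np.asarray(uv,float); r=np.c_[(uv[:,0]-c["cx"])/c["fx"],(uv[:,1]-c["cy"])/c["fy"],np.ones(len(uv))]@c["R"]
    o=-c["R"].T@c["t"]; return o+r*((z-o[2])/r[:,2])[:,None]
E
python3 - <<'E'
from h import *
for n in ("scene","side"):
    c=dict(np.load(f"/tmp/{n}0.npz")); P=cloud(c); z=P[...,2]
    reg=(P[...,0]>.25)&(P[...,0]<.95)&(P[...,1]>-.5)&(P[...,1]<.5)&(c["depth"]>0)
    b=z[reg&(abs(z)<.004)]; print(n,"bench",b.mean(),b.std())
    m=(reg&(z>.005)&(z<.25)).astype(np.uint8)
    k,l,s,ce=cv2.connectedComponentsWithStats(m)
    for i in range(1,k):
        if s[i,4]<60: continue
        p=P[l==i]; q=p[p[:,2]>p[:,2].max()-.012]
        cn=cv2.findContours((l==i).astype(np.uint8),0,2)[0][0]
        lo=p[p[:,2]<.016]
        r=cv2.minAreaRect(lo[:,:2].astype(np.float32)*1000) if len(lo)>5 else None
        print(np.round(ce[i]),s[i,4],"zmax %.3f"%p[:,2].max(),"top",np.round(q.mean(0),3),"low rect",None if r is None else np.round(np.r_[r[0],r[1],r[2]],1))
E
```

```text
scene bench -0.0006898569456475674 0.0014771625988872037
[315. 139.] 109 zmax 0.056 top [0.455 0.279 0.05 ] low rect [462.6 276.2  25.6   9.4  61. ]
[270. 165.] 1013 zmax 0.106 top [0.475 0.099 0.102] low rect [477.9  96.7 132.8  91.4   1.2]
[337. 177.] 109 zmax 0.010 top [0.602 0.252 0.006] low rect [600.7 251.1  50.   60.   64.7]
[437. 191.] 1116 zmax 0.038 top [0.794 0.451 0.033] low rect [807.9 410.   89.3   8.5  16. ]
[345. 190.] 253 zmax 0.010 top [0.65  0.244 0.006] low rect [646.9 244.2 100.1  61.6  85. ]
[156. 223.] 1087 zmax 0.097 top [ 0.491 -0.265  0.093] low rect [ 488.3 -259.1  100.   104.2   86.5]
[393. 246.] 745 zmax 0.030 top [0.862 0.214 0.023] low rect [849.9 250.7  25.8 267.9  17.8]
[314. 222.] 400 zmax 0.054 top [0.708 0.086 0.05 ] low rect [715.2  76.3  40.6  15.9  40.3]
[241. 236.] 1237 zmax 0.080 top [ 0.639 -0.089  0.076] low rect [634.  -92.4 115.  112.7  72.2]
[164. 297.] 1255 zmax 0.158 top [ 0.718 -0.322  0.154] low rect [ 725.  -319.1   21.8   61.6    7.6]
[294. 312.] 1089 zmax 0.029 top [ 0.864 -0.096  0.023] low rect [870.9 -68.1 264.8  20.7  80.2]
sid
[... 337 characters left out ...]
1  80. ]
[224. 170.] 1071 zmax 0.079 top [ 0.634 -0.08   0.076] low rect [627.1 -74.5 115.7  93.8  14.7]
[284. 227.] 1622 zmax 0.107 top [0.471 0.108 0.103] low rect [4.755e+02 1.024e+02 1.286e+02 9.430e+01 4.000e-01]
[189. 218.] 449 zmax 0.054 top [0.704 0.094 0.05 ] low rect [701.5 106.2  37.   12.7  14.8]
[116. 281.] 1071 zmax 0.029 top [0.852 0.241 0.023] low rect [845.4 256.8  24.4 263.2  19.8]
[218. 285.] 1329 zmax 0.010 top [0.625 0.254 0.006] low rect [624.7 252.7 100.4  99.4  86.1]
[298. 298.] 204 zmax 0.057 top [0.453 0.288 0.052] low rect [455.6 296.3   8.   24.2  74.8]
[118. 368.] 1585 zmax 0.039 top [0.794 0.441 0.035] low rect [7.547e+02 4.315e+02 6.000e-01 5.490e+01 1.730e+01]
```

Units first: shifts go in shares of 50 mm and turns go in shares of pi/2 rad. So -0.046 m is -0.92, -0.0165 m is -0.33, -0.15 rad / 1.5708 = -0.0955.

Request:
{"name": "run_rows", "arguments": {
  "increments": [
    [0.093, 0, 0, 0, -0.0955],
    [0.093, 0, 0, 0, -0.0955],
    [0.093, 0, 0, 0, -0.0146],
    [0.093, -0.33, -0.92, 0, 0],
    [0.093, -0.33, -0.92, 0, 0],
    [0.093, -0.33, -0.92, 0, 0],
    [0.093, -0.33, -0.92, 0, 0],
    [0.093, -0.33, -0.92, 0, 0],
    [0.093, -0.33, -0.92, 0, 0],
    [0.093, -0.33, -0.92, 0, 0],
    [0.093, -0.33, -0.92, 0, 0],
    [0.093, -0.33, -0.92, 0, 0],
    [0.093, -0.33, -0.92, 0, 0],
    [0.093, -0.33, -0.92, 0, 0],
    [0.093, -0.33, -0.92, 0, 0],
    [0.093, -0.33, -0.92, 0, 0],
    [0.093, -0.33, -0.92, 0, 0]
  ],
  "squeeze": 20
}}

```text
t: 1.8
tool_pos: [0.4216, -0.0771, 0.2327]
orientation: [0.007, 3.141, -0.0]
force: [0.7, 0.4, 1.2]
opening: 0.0933
gripper_force: 0.0
```

```bash
python3 - <<'E'
from plant import read_camera,sensors
from h import *
from scipy.spatial.transform import Rotation as Ro
c=read_camera("wrist"); cv2.imwrite("pics/w1.png",c["image"][...,::-1]); np.savez("/tmp/w1.npz",**c)
print(c["fx"],c["cx"],c["cy"],-c["R"].T@c["t"],c["R"][2])
print(Ro.from_rotvec(sensors.read_state()["orientation"]).as_matrix().round(3))
E
```

```text
297.3186396354542 256.2660716675968 185.0861204105116 [ 0.34859719 -0.07716146  0.38418112] [ 0.26692206 -0.00163908 -0.96371673]
[[-1.     0.008  0.001]
 [ 0.008  1.    -0.004]
 [-0.001 -0.004 -1.   ]]
```

View pics/w1.png

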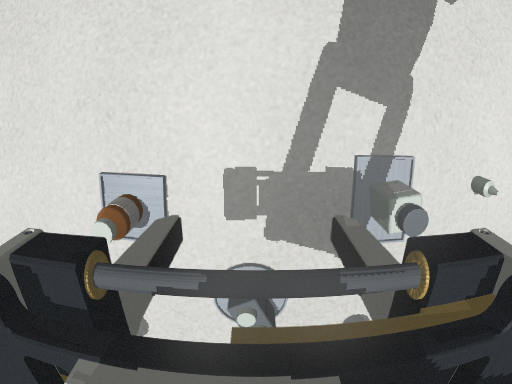

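The wrist view shows the square tray with the bottle at (130,210), the oblong tray with the square bottle at (390,200), and the round tray half hidden at (250,295). The vial is at (485,187). Next I'll measure from the wrist depth, comparing cap centres and tray outlines across all three views.

```bash
cat >> h.py <<'E'
def wcloud(c):
    v,u=np.mgrid[:384,:512]; x=(u-c["cx"])/c["fx"]; y=(v-c["cy"])/c["fy"]; th=np.hypot(x,y)+1e-9
    s=np.tan(np.minimum(th,1.5))/th; d=c["depth"]
    return (np.stack([x*s*d,y*s*d,d],-1)-c["t"])@c["R"]
def near(P,c,xy,r,lo,hi):
    return P[(np.hypot(P[...,0]-xy[0],P[...,1]-xy[1])<r)&(P[...,2]>lo)&(P[...,2]<hi)&(c["depth"]>0)]
def rect(p):
    r=cv2.minAreaRect(p[:,:2].astype(np.float32)*1000); return np.round(np.r_[r[0],r[1],r[2]],1)
E
python3 - <<'E'
from h import *
for n in ("scene0","side0","w1"):
    c=dict(np.load(f"/tmp/{n}.npz")); P=(wcloud if n=="w1" else cloud)(c); print(n)
    for nm,xy,tr,cap,body in (("round",(.489,-.26),.075,.094,0),("square",(.474,.103),.085,.104,.078),("cart",(.636,-.085),.065,.078,.064)):
        t=near(P,c,xy,tr,.006,.016); k=near(P,c,xy,.06,cap-.005,cap+.006)
        print(nm,"tray",len(t),rect(t) if len(t) else "","cap",len(k),(rect(k),k[:,2].mean().round(4)) if len(k) else "")
        if body:
            b=near(P,c,xy,.06,body-.004,body+.005); print("   body top",len(b),rect(b) if len(b) else "")
E
```

```text
scene0
round tray 430 [ 488.3 -259.1  100.   104.2   86.5] cap 101 (array([ 489.3, -265.2,   27. ,   28.8,   73. ]), np.float64(0.0933))
square tray 312 [477.9  96.7 132.8  91.4   1.2] cap 102 (array([473.8, 100.4,  33.3,  36.8,  58.1]), np.float64(0.1025))
   body top 115 [473.7  98.9  49.1  47.1  11.3]
cart tray 377 [633.4 -92.1 114.2 113.   74.5] cap 163 (array([637.4, -88.1,  60.2,  26. ,  24.6]), np.float64(0.0769))
   body top 259 [637.2 -87.9  72.1  44.4  27.1]
side0
round tray 267 [ 486.3 -254.6  106.9   98.3   86.5] cap 60 (array([ 487.1, -260. ,   30.3,   27. ,   45.1]), np.float64(0.0926))
square tray 604 [4.755e+02 1.024e+02 1.286e+02 9.430e+01 4.000e-01] cap 161 (array([471.2, 106.6,  33.7,  33.9,  32.5]), np.float64(0.1032))
   body top 179 [470.6 107.2  47.3  45.3   6.3]
cart tray 300 [627.1 -74.5 115.7  93.8  14.7] cap 121 (array([635.3, -83.6,  59.9,  26.6,  24.9]), np.float64(0.0769))
   body top 195 [635.1 -81.7  71.9  44.3  25.7]
w1
round tray 1103 [ 486.1 -255.8  101.4  100.7   86.6] cap 325 (array([ 483.8, -260.4,   29.8,   23.5,   65.9]), np.float64(0.0932))
square tray 1130 [476.7 100.7 130.2  90.8   0.7] cap 612 (array([471.2, 103.4,  34.9,  34.4,  64.2]), np.float64(0.1031))
   body top 607 [471.1 102.3  46.4  47.1   8.3]
cart tray 368 [625.5 -90.4 105.4 114.4   9.2] cap 251 (array([619. , -92.8,  25.6,  25. ,  51.6]), np.float64(0.0771))
   body top 571 [629.7 -87.1  61.9  44.   24.9]
```

In the tool's units: -0.046 m is -0.92, -0.0166 m is -0.332.

Request:
{"name": "run_rows", "arguments": {
  "increments": [
    [0.093, -0.332, -0.92, 0, 0],
    [0.093, -0.332, -0.92, 0, 0],
    [0.093, -0.332, -0.92, 0, 0],
    [0.093, -0.332, -0.92, 0, 0],
    [0.093, 0, 0, 0, 0],
    [0.093, 0, 0, 0, 0],
    [0.093, 0, 0, 0.8, 0],
    [0.093, 0, 0, 0.8, 0],
    [0.093, 0, 0, 0.8, 0],
    [0.093, 0, 0, 0.8, 0],
    [0.093, 0, 0, 0.56, 0],
    [0.093, 0, 0, 0, 0],
    [0.093, 0, 0, 0, 0]
  ],
  "squeeze": 20
}}

```text
t: 3.15
tool_pos: [0.488, -0.2579, 0.0456]
orientation: [0.001, -3.142, -0.0]
force: [0.1, -0.1, 0.0]
opening: 0.093
gripper_force: 0.0
```

Request:
{"name": "run_rows", "arguments": {
  "increments": [
    [0.0, 0, 0, 0, 0],
    [0.0, 0, 0, 0, 0],
    [0.0, 0, 0, 0, 0],
    [0.0, 0, 0, 0, 0],
    [0.0, 0, 0, 0, 0],
    [0.0, 0, 0, 0, 0]
  ],
  "squeeze": 20
}}

```text
t: 3.75
tool_pos: [0.4879, -0.259, 0.0447]
orientation: [-0.0, 3.142, -0.0]
force: [-0.8, -1.8, 0.4]
opening: 0.0497
gripper_force: 0.8
```

Request:
{"name": "run_rows", "arguments": {
  "increments": [
    [0.0, 0, 0, 0, 0],
    [0.0, 0, 0, 0, 0],
    [0.0, 0, 0, 0, 0],
    [0.0, 0, 0, 0, 0]
  ],
  "squeeze": 20
}}

```text
t: 4.15
tool_pos: [0.488, -0.2591, 0.0448]
orientation: [-0.0, 3.141, -0.001]
force: [-0.1, -2.3, 1.1]
opening: 0.0457
gripper_force: 20.0
```

Request:
{"name": "run_rows", "arguments": {
  "increments": [
    [0.0, 0, 0, -0.2, 0],
    [0.0, 0, 0, -0.6, 0],
    [0.0, 0, 0, -0.8, 0],
    [0.0, 0, 0, -0.8, 0],
    [0.0, 0, 0, -0.6, 0],
    [0.0, 0, 0, 0, 0]
  ],
  "squeeze": 20
}}

```text
t: 4.75
tool_pos: [0.4903, -0.2602, 0.201]
orientation: [-0.001, 3.134, -0.007]
force: [0.7, -0.4, -1.0]
opening: 0.0456
gripper_force: 20.0
```

In the tool's units: 0.0445 m is 0.89, -0.006 m is -0.12.

Request:
{"name": "run_rows", "arguments": {
  "increments": [
    [0.0, -0.12, 0.4, 0, 0],
    [0.0, -0.232, 0.89, 0, 0],
    [0.0, -0.232, 0.89, 0, 0],
    [0.0, -0.232, 0.89, 0, 0],
    [0.0, -0.232, 0.89, 0, 0],
    [0.0, -0.232, 0.89, 0, 0],
    [0.0, -0.232, 0.89, 0, 0],
    [0.0, -0.232, 0.89, 0, 0],
    [0.0, -0.232, 0.89, 0, 0],
    [0.0, -0.232, 0.89, 0, 0],
    [0.0, -0.232, 0.89, 0, 0],
    [0.0, -0.232, 0.89, 0, 0],
    [0.0, -0.1, 0.4, 0, 0],
    [0.0, 0, 0, 0, 0],
    [0.0, 0, 0, 0, 0],
    [0.0, 0, 0, 0, 0]
  ],
  "squeeze": 20
}}

```text
t: 6.35
tool_pos: [0.6259, 0.2694, 0.1938]
orientation: [-0.001, -3.14, 0.001]
force: [-0.3, 0.2, -1.6]
opening: 0.0455
gripper_force: 20.0
```

```bash
python3 - <<'E'
from plant import read_camera
from h import *
c=read_camera("side"); cv2.imwrite("pics/s2.png",c["image"][...,::-1])
w=read_camera("wrist"); P=wcloud(w); t=near(P,w,(.625,.252),.075,.004,.010); print(len(t),rect(t))
E
```

```text
5516 [624.6 250.9 100.2  98.9  86.8]
```

View pics/s2.png

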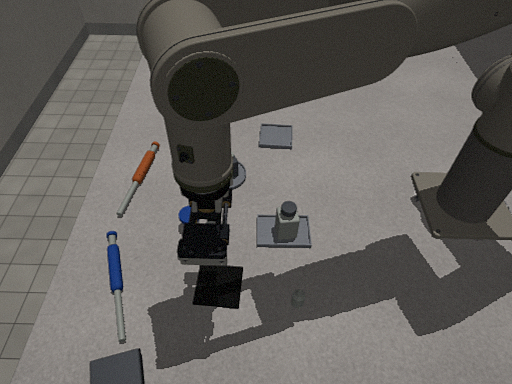

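The side view shows the bottle held above the mat (219,286), out of sight behind the gripper, and the square tray empty at (276,135). The mat centre is (0.6246, 0.2509), so I'll shift y by -18 mm and lower.

In the tool's units: 0.04 m is 0.8, -0.0185 m is -0.37.

Request:
{"name": "run_rows", "arguments": {
  "increments": [
    [0.0, 0.02, -0.37, 0.4, 0],
    [0.0, 0, 0, 0.8, 0],
    [0.0, 0, 0, 0.8, 0],
    [0.0, 0, 0, 0.5, 0],
    [0.0, 0, 0, 0.2, 0],
    [0.0, 0, 0, 0.16, 0],
    [0.0, 0, 0, 0, 0],
    [0.0, 0, 0, 0, 0]
  ],
  "squeeze": 20
}}

```text
t: 7.25
tool_pos: [0.6266, 0.2524, 0.0536]
orientation: [0.0, 3.139, 0.001]
force: [1.1, -1.0, -0.3]
opening: 0.0456
gripper_force: 20.0
```

Request:
{"name": "run_rows", "arguments": {
  "increments": [
    [0.0, 0, 0, 0.06, 0],
    [0.0, 0, 0, 0, 0],
    [0.0, 0, 0, 0, 0]
  ],
  "squeeze": 20
}}

```text
t: 7.55
tool_pos: [0.6257, 0.2523, 0.0492]
orientation: [-0.0, 3.141, 0.0]
force: [0.9, 0.4, -1.2]
opening: 0.0457
gripper_force: 20.0
```

In the tool's units: 0.0025 m is 0.05, 0.0015 m is 0.03.

Request:
{"name": "run_rows", "arguments": {
  "increments": [
    [0.0, 0, 0, 0.05, 0],
    [0.0, 0, 0, 0.03, 0],
    [0.0, 0, 0, 0, 0],
    [0.0, 0, 0, 0, 0]
  ],
  "squeeze": 20
}}

```text
t: 7.95
tool_pos: [0.6255, 0.2522, 0.0448]
orientation: [-0.0, 3.141, 0.0]
force: [-1.0, 0.4, 0.7]
opening: 0.0451
gripper_force: 20.0
```

In the tool's units: -0.045 m is -0.9, -0.03 m is -0.6.

Request:
{"name": "run_rows", "arguments": {
  "increments": [
    [0.093, 0, 0, 0, 0],
    [0.093, 0, 0, 0, 0],
    [0.093, 0, 0, 0, 0],
    [0.093, 0, 0, 0, 0],
    [0.093, 0, 0, -0.6, 0],
    [0.093, 0, 0, -0.9, 0],
    [0.093, 0, 0, -0.9, 0],
    [0.093, 0.2, -0.6, -0.7, 0],
    [0.093, 0.2, -0.9, 0, 0],
    [0.093, 0.2, -0.9, 0, 0],
    [0.093, 0, 0, 0, 0],
    [0.093, 0, 0, 0, 0]
  ],
  "squeeze": 20
}}

```text
t: 9.15
tool_pos: [0.5954, 0.1312, 0.1999]
orientation: [0.003, 3.141, 0.001]
force: [0.4, -0.5, -0.4]
opening: 0.0929
gripper_force: 0.0
```

```bash
cat > m.py <<'E'
import sys
from plant import read_camera,sensors
from h import *
# usage: m.py PIC ; measures all items with the wrist camera
w=read_camera("wrist"); P=wcloud(w)
if len(sys.argv)>1: cv2.imwrite(f"pics/{sys.argv[1]}.png",w["image"][...,::-1])
def show(n,p):
    if len(p)>80: print(n,len(p),rect(p))
T={"sq":((.4865,-.256),.075),"ob":((.4765,.1005),.085),"rd":((.630,-.088),.065),"mat":((.6246,.2509),.075)}
for n,(xy,r) in T.items():
    if n!="mat": show("tray "+n,near(P,w,xy,r,.006,.016))
    show(n+" round cap",near(P,w,xy,.05,.09,.0985)); show(n+" sq cap",near(P,w,xy,.05,.0995,.108))
    show(n+" sq body",near(P,w,xy,.05,.074,.083)); show(n+" cart body",near(P,w,xy,.06,.060,.069))
E
python3 m.py w3
```

```text
tray sq 672 [ 487.8 -233.3   59.1  100.5   85.9]
tray ob 2235 [477.1 100.8 130.6  90.2   0.6]
ob sq cap 1352 [472.1 104.2  34.7  35.2   9.6]
ob sq body 1066 [471.6 103.9  47.9  47.7   7.8]
tray rd 1144 [625.2 -79.5 116.   95.8  35.9]
rd sq body 547 [634.7 -85.2  59.6  26.7  25.1]
rd cart body 926 [635.  -84.   72.   44.4  25.5]
mat round cap 615 [624.1 251.4  29.3  29.2  62.3]
mat sq body 158 [619.8 245.7  16.9  31.6  52.7]
mat cart body 299 [620.7 247.7  35.9  44.4  48.1]
```

View pics/w3.png

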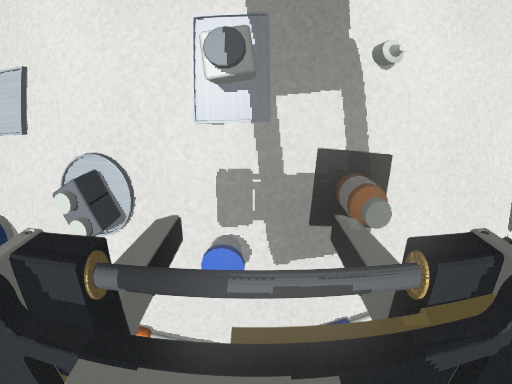

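The wrist view shows the round bottle upright on the mat (360,200), the square bottle on the oblong tray (225,50), the cartridge on the round tray (92,200) and the cup at (222,258). The square bottle measures (0.4717, 0.104) with yaw about 7.8°. I'll go there now.

In the tool's units: 0.0415 m is 0.83, 0.041 m is 0.82, -0.136 rad / 1.5708 = -0.0866.

Request:
{"name": "run_rows", "arguments": {
  "increments": [
    [0.093, 0.82, -0.18, 0, 0],
    [0.093, 0.82, -0.18, 0, 0],
    [0.093, 0.83, -0.18, 0, 0],
    [0.093, 0, 0, 0, -0.0866],
    [0.093, 0, 0, 0, 0],
    [0.093, 0, 0, 0, 0]
  ],
  "squeeze": 20
}}

```text
t: 9.8
tool_pos: [0.4727, 0.1061, 0.2002]
orientation: [-0.21, 3.133, 0.0]
force: [-0.7, 0.1, 0.2]
opening: 0.093
gripper_force: 0.0
```

In the tool's units: 0.045 m is 0.9, 0.04 m is 0.8.

Request:
{"name": "run_rows", "arguments": {
  "increments": [
    [0.093, 0.02, -0.02, 0.8, 0],
    [0.093, 0, 0, 0.9, 0],
    [0.093, 0, 0, 0.8, 0],
    [0.093, 0, 0, 0.5, 0],
    [0.093, 0, 0, 0, 0],
    [0.0, 0, 0, 0, 0],
    [0.0, 0, 0, 0, 0],
    [0.0, 0, 0, 0, 0],
    [0.0, 0, 0, 0, 0],
    [0.0, 0, 0, 0, 0],
    [0.0, 0, 0, 0, 0],
    [0.0, 0, 0, 0, 0],
    [0.0, 0, 0, 0, 0],
    [0.0, 0, 0, 0, 0]
  ],
  "squeeze": 20
}}

```text
t: 11.2
tool_pos: [0.4713, 0.104, 0.05]
orientation: [-0.214, 3.134, 0.0]
force: [-1.3, 0.8, 5.8]
opening: 0.048
gripper_force: 20.0
```

Request:
{"name": "run_rows", "arguments": {
  "increments": [
    [0.0, 0, 0, -0.2, 0],
    [0.0, 0, 0, -0.6, 0],
    [0.0, 0, 0, -0.8, 0],
    [0.0, 0, 0, -0.8, 0],
    [0.0, 0, 0, -0.6, 0],
    [0.0, 0, 0, 0, 0]
  ],
  "squeeze": 20
}}

```text
t: 11.8
tool_pos: [0.4737, 0.1042, 0.205]
orientation: [-0.213, 3.126, 0.0]
force: [0.6, 1.5, -1.5]
opening: 0.0478
gripper_force: 20.0
```

In the tool's units: -0.04 m is -0.8, -0.004 m is -0.08, 0.095 rad / 1.5708 = 0.0605.

Request:
{"name": "run_rows", "arguments": {
  "increments": [
    [0.0, 0, 0, 0, 0.0637],
    [0.0, 0, 0, 0, 0.0605],
    [0.0, -0.04, -0.4, 0, 0],
    [0.0, -0.08, -0.8, 0, 0],
    [0.0, -0.08, -0.8, 0, 0],
    [0.0, -0.08, -0.8, 0, 0],
    [0.0, -0.08, -0.8, 0, 0],
    [0.0, -0.08, -0.8, 0, 0],
    [0.0, -0.08, -0.8, 0, 0],
    [0.0, -0.08, -0.8, 0, 0],
    [0.0, -0.08, -0.8, 0, 0],
    [0.0, -0.036, -0.37, 0, 0],
    [0.0, 0, 0, 0, 0],
    [0.0, 0, 0, 0, 0],
    [0.0, 0, 0, 0, 0]
  ],
  "squeeze": 20
}}

```text
t: 13.3
tool_pos: [0.4856, -0.2545, 0.1989]
orientation: [-0.091, -3.139, -0.002]
force: [0.2, 1.3, -2.7]
opening: 0.0479
gripper_force: 20.0
```

```bash
python3 m.py w4
```

```text
tray sq 1736 [ 479.9 -255.6  100.6   87.2   86.8]
tray ob 1158 [477.3 100.8 130.6  92.9   0.7]
tray rd 238 [582.4 -86.3  80.2  19.   86.8]
```

View pics/w4.png

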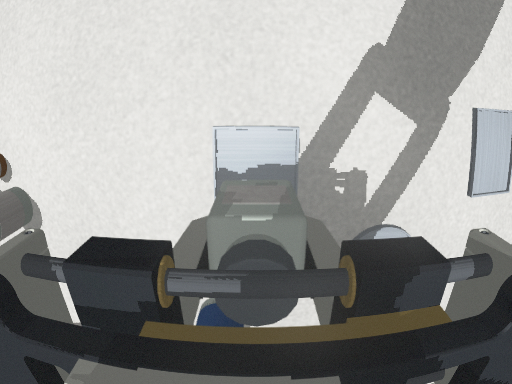

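The wrist view shows the square bottle hanging over the square tray (257,165), square to it. I'll lower it.

In the tool's units: 0.04 m is 0.8, -0.0015 m is -0.03.

Request:
{"name": "run_rows", "arguments": {
  "increments": [
    [0.0, -0.02, -0.03, 0.4, 0],
    [0.0, 0, 0, 0.8, 0],
    [0.0, 0, 0, 0.8, 0],
    [0.0, 0, 0, 0.5, 0],
    [0.0, 0, 0, 0.2, 0],
    [0.0, 0, 0, 0.12, 0],
    [0.0, 0, 0, 0.06, 0],
    [0.0, 0, 0, 0, 0],
    [0.0, 0, 0, 0, 0]
  ],
  "squeeze": 20
}}

```text
t: 14.25
tool_pos: [0.4877, -0.2582, 0.0572]
orientation: [0.092, 3.138, -0.002]
force: [0.1, 0.2, -2.7]
opening: 0.0479
gripper_force: 20.0
```

In the tool's units: 0.003 m is 0.06, 0.002 m is 0.04.

Request:
{"name": "run_rows", "arguments": {
  "increments": [
    [0.0, 0.02, 0.04, 0.06, 0],
    [0.0, 0, 0, 0.04, 0],
    [0.0, 0, 0, 0.02, 0],
    [0.0, 0, 0, 0.02, 0],
    [0.0, 0, 0, 0, 0],
    [0.0, 0, 0, 0, 0]
  ],
  "squeeze": 20
}}

```text
t: 14.85
tool_pos: [0.4859, -0.2555, 0.05]
orientation: [-0.092, -3.14, -0.0]
force: [-6.5, 4.4, 10.7]
opening: 0.0477
gripper_force: 20.0
```

In the tool's units: -0.045 m is -0.9, 0.036 m is 0.72.

Request:
{"name": "run_rows", "arguments": {
  "increments": [
    [0.093, 0, 0, 0, 0],
    [0.093, 0, 0, 0, 0],
    [0.093, 0, 0, 0, 0],
    [0.093, 0, 0, 0, 0],
    [0.093, 0, 0, -0.6, 0],
    [0.093, 0, 0, -0.9, 0],
    [0.093, 0, 0, -0.9, 0],
    [0.093, 0, 0, -0.7, 0],
    [0.093, -0.56, 0.72, 0, 0],
    [0.093, -0.56, 0.72, 0, 0],
    [0.093, -0.56, 0.72, 0, 0],
    [0.093, -0.56, 0.72, 0, 0],
    [0.093, -0.54, 0.7, 0, 0],
    [0.093, 0, 0, 0, 0],
    [0.093, 0, 0, 0, 0]
  ],
  "squeeze": 20
}}

```text
t: 16.35
tool_pos: [0.6352, -0.0841, 0.2029]
orientation: [-0.089, -3.139, 0.0]
force: [-0.7, -0.3, 0.1]
opening: 0.0931
gripper_force: 0.0
```

```bash
python3 m.py
```

```text
tray sq 1481 [ 486.3 -255.8  101.9  101.2   86.3]
sq round cap 143 [ 490.9 -244.5   13.4   34.1   65.6]
sq sq cap 819 [ 486.4 -254.9   35.8   34.6   25.7]
sq sq body 798 [ 486.1 -254.9   47.9   48.1   86.8]
sq cart body 196 [ 498.  -244.2   31.9   64.1   42.9]
tray ob 1884 [481.6 100.9 122.2  92.1   0.7]
tray rd 1635 [628.2 -89.8 108.4 115.7  19.5]
rd sq body 1085 [636.3 -84.2  62.   25.3  25.7]
rd cart body 1803 [636.  -84.4  72.3  44.3  25.9]
mat cart body 204 [625.5 239.4  46.2  23.8   1.9]
```

In the tool's units: 0.045 m is 0.9, -0.001 m is -0.02, -0.13 rad / 1.5708 = -0.0828.

Request:
{"name": "run_rows", "arguments": {
  "increments": [
    [0.093, -0.02, 0, 0, -0.0828],
    [0.093, 0, 0, 0, -0.0828],
    [0.093, 0, 0, 0, -0.0828],
    [0.093, 0, 0, 0, -0.0751],
    [0.093, 0, 0, 0.8, 0],
    [0.093, 0, 0, 0.9, 0],
    [0.093, 0, 0, 0.8, 0],
    [0.093, 0, 0, 0.66, 0],
    [0.093, 0, 0, 0, 0],
    [0.093, 0, 0, 0, 0]
  ],
  "squeeze": 20
}}

```text
t: 17.4
tool_pos: [0.6353, -0.0862, 0.046]
orientation: [0.697, -3.062, -0.0]
force: [1.0, 0.0, 0.6]
opening: 0.093
gripper_force: 0.0
```

In the tool's units: 0.001 m is 0.02.

Request:
{"name": "run_rows", "arguments": {
  "increments": [
    [0.0, 0, 0, 0.02, 0],
    [0.0, 0, 0, 0, 0],
    [0.0, 0, 0, 0, 0],
    [0.0, 0, 0, 0, 0],
    [0.0, 0, 0, 0, 0],
    [0.0, 0, 0, 0, 0],
    [0.0, 0, 0, 0, 0],
    [0.0, 0, 0, 0, 0],
    [0.0, 0, 0, 0, 0],
    [0.0, 0, 0, 0, 0]
  ],
  "squeeze": 20
}}

```text
t: 18.4
tool_pos: [0.6359, -0.0849, 0.0446]
orientation: [0.7, -3.062, -0.001]
force: [-2.0, 0.6, 2.3]
opening: 0.044
gripper_force: 20.0
```

Request:
{"name": "run_rows", "arguments": {
  "increments": [
    [0.0, 0, 0, -0.2, 0],
    [0.0, 0, 0, -0.6, 0],
    [0.0, 0, 0, -0.8, 0],
    [0.0, 0, 0, -0.8, 0],
    [0.0, 0, 0, -0.6, 0],
    [0.0, 0, 0, 0, 0]
  ],
  "squeeze": 20
}}

```text
t: 19.0
tool_pos: [0.6392, -0.0859, 0.2018]
orientation: [-0.697, 3.054, -0.007]
force: [-0.0, 0.8, -2.3]
opening: 0.0441
gripper_force: 20.0
```

In the tool's units: 0.0313 m is 0.626, 0.0263 m is 0.526, 0.14 rad / 1.5708 = 0.0891.

Request:
{"name": "run_rows", "arguments": {
  "increments": [
    [0.0, 0, 0, 0, 0.0891],
    [0.0, 0, 0, 0, 0.0891],
    [0.0, 0, 0, 0, 0.0637],
    [0.0, 0, 0, 0, 0.0357],
    [0.0, 0.26, 0.312, 0, 0],
    [0.0, 0.526, 0.626, 0, 0],
    [0.0, 0.526, 0.626, 0, 0],
    [0.0, 0.526, 0.626, 0, 0],
    [0.0, 0.526, 0.626, 0, 0],
    [0.0, 0.526, 0.626, 0, 0],
    [0.0, 0.26, 0.312, 0, 0],
    [0.0, 0, 0, 0, 0],
    [0.0, 0, 0, 0, 0],
    [0.0, 0, 0, 0, 0]
  ],
  "squeeze": 20
}}

```text
t: 20.4
tool_pos: [0.4764, 0.0998, 0.1942]
orientation: [0.02, -3.141, 0.001]
force: [1.1, 0.2, -2.5]
opening: 0.0441
gripper_force: 20.0
```

```bash
python3 m.py w5
```

```text
tray sq 947 [ 486.4 -252.7   98.7  101.1   86.4]
sq cart body 160 [ 486.6 -232.4   47.7    8.5    2.6]
tray ob 1498 [4.487e+02 1.005e+02 7.430e+01 9.030e+01 2.000e-01]
```

View pics/w5.png

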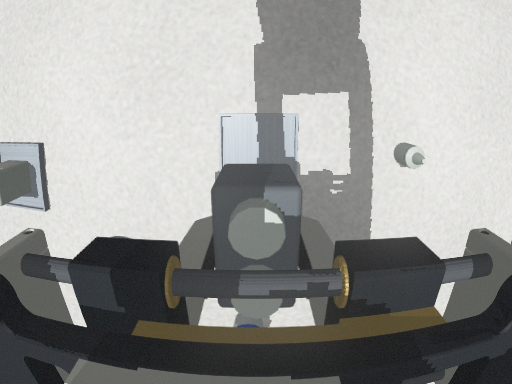

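The wrist view shows the cartridge (257,235) lengthwise over the oblong tray (259,140). I'll lower it, with the TCP aimed at z of about 0.0455.

In the tool's units: 0.04 m is 0.8, 0.025 m is 0.5.

Request:
{"name": "run_rows", "arguments": {
  "increments": [
    [0.0, -0.01, 0.02, 0.4, 0],
    [0.0, 0, 0, 0.8, 0],
    [0.0, 0, 0, 0.8, 0],
    [0.0, 0, 0, 0.5, 0],
    [0.0, 0, 0, 0.2, 0],
    [0.0, 0, 0, 0.08, 0],
    [0.0, 0, 0, 0.04, 0],
    [0.0, 0, 0, 0, 0],
    [0.0, 0, 0, 0, 0]
  ],
  "squeeze": 20
}}

```text
t: 21.35
tool_pos: [0.4778, 0.1016, 0.0551]
orientation: [-0.021, 3.139, 0.0]
force: [-0.0, 0.4, -1.8]
opening: 0.0439
gripper_force: 20.0
```

In the tool's units: 0.003 m is 0.06, 0.002 m is 0.04.

Request:
{"name": "run_rows", "arguments": {
  "increments": [
    [0.0, 0, 0, 0.06, 0],
    [0.0, 0, 0, 0.06, 0],
    [0.0, 0, 0, 0.04, 0],
    [0.0, 0, 0, 0.02, 0],
    [0.0, 0, 0, 0, 0],
    [0.0, 0, 0, 0, 0]
  ],
  "squeeze": 20
}}

```text
t: 21.95
tool_pos: [0.4765, 0.1016, 0.0446]
orientation: [0.021, -3.141, 0.0]
force: [-0.4, -0.9, -0.4]
opening: 0.044
gripper_force: 20.0
```

In the tool's units: -0.045 m is -0.9, -0.0298 m is -0.596.

Request:
{"name": "run_rows", "arguments": {
  "increments": [
    [0.093, 0, 0, 0, 0],
    [0.093, 0, 0, 0, 0],
    [0.093, 0, 0, 0, 0],
    [0.093, 0, 0, 0, 0],
    [0.093, 0, 0, -0.6, 0],
    [0.093, 0, 0, -0.9, 0],
    [0.093, 0, 0, -0.9, 0],
    [0.093, 0, 0, -0.7, 0],
    [0.093, -0.596, 0.592, 0, 0],
    [0.093, -0.596, 0.592, 0, 0],
    [0.093, -0.596, 0.592, 0, 0],
    [0.093, -0.596, 0.592, 0, 0],
    [0.093, -0.596, 0.592, 0, 0],
    [0.093, 0, 0, 0, 0],
    [0.093, 0, 0, 0, 0]
  ],
  "squeeze": 20
}}

```text
t: 23.45
tool_pos: [0.6234, 0.2519, 0.198]
orientation: [0.022, -3.139, 0.001]
force: [-0.4, -0.1, -0.0]
opening: 0.093
gripper_force: 0.0
```

```bash
python3 m.py
```

```text
tray ob 1622 [476.7 101.5 131.1  91.2   0.8]
ob sq body 879 [477.1 101.3  61.5  26.2   0.8]
ob cart body 1370 [477.1 101.7  71.9  44.5   0.9]
tray rd 1325 [630.4 -87.5 116.4 114.5  88.6]
mat round cap 831 [6.246e+02 2.520e+02 2.890e+01 2.890e+01 3.000e-01]
mat sq body 117 [617.7 251.9  32.   18.8  87.4]
mat cart body 332 [622.5 251.5  40.7  44.8   0.8]
```

In the tool's units: 0.045 m is 0.9, -0.001 m is -0.02.

Request:
{"name": "run_rows", "arguments": {
  "increments": [
    [0.093, -0.02, 0, 0.8, 0],
    [0.093, 0, 0, 0.9, 0],
    [0.093, 0, 0, 0.8, 0],
    [0.093, 0, 0, 0.56, 0],
    [0.093, 0, 0, 0, 0],
    [0.093, 0, 0, 0, 0],
    [0.0, 0, 0, 0, 0],
    [0.0, 0, 0, 0, 0],
    [0.0, 0, 0, 0, 0],
    [0.0, 0, 0, 0, 0],
    [0.0, 0, 0, 0, 0],
    [0.0, 0, 0, 0, 0],
    [0.0, 0, 0, 0, 0],
    [0.0, 0, 0, 0, 0],
    [0.0, 0, 0, 0, 0],
    [0.0, 0, 0, 0, 0]
  ],
  "squeeze": 20
}}

```text
t: 25.1
tool_pos: [0.6245, 0.2516, 0.0466]
orientation: [0.021, -3.141, -0.0]
force: [-0.7, 0.2, 0.5]
opening: 0.0455
gripper_force: 20.0
```

Request:
{"name": "run_rows", "arguments": {
  "increments": [
    [0.0, 0, 0, -0.2, 0],
    [0.0, 0, 0, -0.6, 0],
    [0.0, 0, 0, -0.8, 0],
    [0.0, 0, 0, -0.8, 0],
    [0.0, 0, 0, -0.6, 0],
    [0.0, 0, 0, 0, 0]
  ],
  "squeeze": 20
}}

```text
t: 25.7
tool_pos: [0.6276, 0.2524, 0.2043]
orientation: [-0.021, 3.131, 0.005]
force: [0.6, 0.9, -1.1]
opening: 0.0451
gripper_force: 20.0
```

In the tool's units: -0.0377 m is -0.754, -0.019 m is -0.38.

Request:
{"name": "run_rows", "arguments": {
  "increments": [
    [0.0, 0, -0.38, 0, 0],
    [0.0, 0, -0.754, 0, 0],
    [0.0, 0, -0.754, 0, 0],
    [0.0, 0, -0.754, 0, 0],
    [0.0, 0, -0.754, 0, 0],
    [0.0, 0, -0.754, 0, 0],
    [0.0, 0, -0.754, 0, 0],
    [0.0, 0, -0.754, 0, 0],
    [0.0, 0, -0.754, 0, 0],
    [0.0, 0, -0.38, 0, 0],
    [0.0, 0, 0, 0, 0],
    [0.0, 0, 0, 0, 0],
    [0.0, 0, 0, 0, 0]
  ],
  "squeeze": 20
}}

```text
t: 27.0
tool_pos: [0.6287, -0.0869, 0.1959]
orientation: [0.022, -3.14, -0.001]
force: [-1.0, -0.2, -1.2]
opening: 0.0447
gripper_force: 20.0
```

```bash
python3 m.py w6
python3 - <<'E'
from plant import read_camera
from h import *
for n in ("scene","side"):
    c=read_camera(n); P=cloud(c)
    t=near(P,c,(.630,-.088),.07,.006,.016); print(n,len(t),rect(t))
E
```

```text
tray sq 1523 [ 486.4 -255.6  102.   101.1   86.3]
sq round cap 158 [ 491.4 -246.8   16.2   35.5   58.8]
sq sq cap 885 [ 486.1 -255.2   35.6   35.3   53.4]
sq sq body 863 [ 486.2 -254.7   47.4   47.9   86.2]
sq cart body 207 [ 497.6 -243.1   30.6   62.2   45. ]
tray ob 1564 [476.8 100.5 131.8  91.4   0.8]
ob sq body 743 [477.  100.2  61.   26.2   0.8]
ob cart body 1180 [477.4 100.7  71.3  44.7   0.6]
tray rd 2056 [623.8 -88.9  98.1 115.2   1.4]
scene 558 [632.6 -92.1 114.8 114.   23.8]
side 460 [630.1 -86.9 115.7 114.6  59.6]
```

View pics/w6.png

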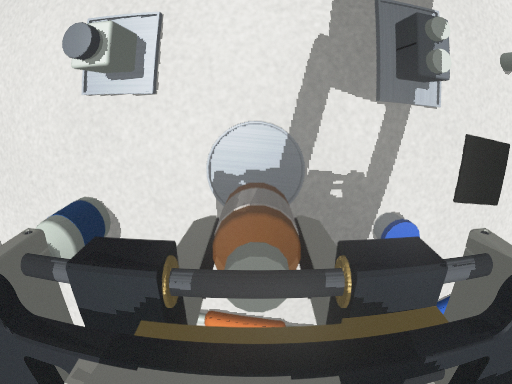

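The wrist view shows the bottle over the round tray (256,168), with the other two containers standing correctly at (120,50) and (415,50). The tray centre is about (0.631, -0.088). I'll lower it.

In the tool's units: 0.04 m is 0.8, 0.002 m is 0.04.

Request:
{"name": "run_rows", "arguments": {
  "increments": [
    [0.0, -0.02, 0, 0.4, 0],
    [0.0, 0, 0, 0.8, 0],
    [0.0, 0, 0, 0.8, 0],
    [0.0, 0, 0, 0.5, 0],
    [0.0, 0, 0, 0.2, 0],
    [0.0, 0, 0, 0.08, 0],
    [0.0, 0, 0, 0.04, 0],
    [0.0, 0, 0, 0, 0],
    [0.0, 0, 0, 0, 0]
  ],
  "squeeze": 20
}}

```text
t: 28.05
tool_pos: [0.6313, -0.0883, 0.0575]
orientation: [-0.021, 3.139, -0.001]
force: [0.2, 0.4, -1.7]
opening: 0.0457
gripper_force: 20.0
```

Request:
{"name": "run_rows", "arguments": {
  "increments": [
    [0.0, 0, 0, 0.06, 0],
    [0.0, 0, 0, 0.04, 0],
    [0.0, 0, 0, 0.02, 0],
    [0.0, 0, 0, 0, 0],
    [0.0, 0, 0, 0, 0],
    [0.0, 0, 0, 0, 0]
  ],
  "squeeze": 20
}}

```text
t: 28.65
tool_pos: [0.6301, -0.0881, 0.0497]
orientation: [-0.021, 3.141, -0.0]
force: [-0.2, 0.4, -1.9]
opening: 0.0455
gripper_force: 20.0
```

In the tool's units: 0.002 m is 0.04, 0.001 m is 0.02.

Request:
{"name": "run_rows", "arguments": {
  "increments": [
    [0.0, 0, 0, 0.04, 0],
    [0.0, 0, 0, 0.02, 0],
    [0.0, 0, 0, 0, 0],
    [0.0, 0, 0, 0, 0]
  ],
  "squeeze": 20
}}

```text
t: 29.05
tool_pos: [0.63, -0.088, 0.0466]
orientation: [0.021, -3.141, -0.0]
force: [-0.7, -0.2, -1.3]
opening: 0.0456
gripper_force: 20.0
```

In the tool's units: 0.0008 m is 0.016.

Request:
{"name": "run_rows", "arguments": {
  "increments": [
    [0.0, 0, 0, 0.016, 0],
    [0.0, 0, 0, 0, 0],
    [0.0, 0, 0, 0, 0]
  ],
  "squeeze": 20
}}

```text
t: 29.35
tool_pos: [0.6301, -0.088, 0.0465]
orientation: [-0.021, 3.141, -0.0]
force: [-3.9, 0.9, 4.9]
opening: 0.0452
gripper_force: 20.0
```

Contact is confirmed. I'll release, retreat upwards and to the side, and check.

In the tool's units: -0.045 m is -0.9, 0.04 m is 0.8.

Request:
{"name": "run_rows", "arguments": {
  "increments": [
    [0.093, 0, 0, 0, 0],
    [0.093, 0, 0, 0, 0],
    [0.093, 0, 0, 0, 0],
    [0.093, 0, 0, 0, 0],
    [0.093, 0, 0, -0.6, 0],
    [0.093, 0, 0, -0.9, 0],
    [0.093, 0, 0, -0.9, 0],
    [0.093, 0, 0, -0.7, 0],
    [0.093, -0.2, 0.8, 0, 0],
    [0.093, -0.2, 0.8, 0, 0],
    [0.093, -0.2, 0.8, 0, 0],
    [0.093, -0.2, 0.8, 0, 0],
    [0.093, 0, 0, 0, 0],
    [0.093, 0, 0, 0, 0],
    [0.093, 0, 0, 0, 0]
  ],
  "squeeze": 20
}}

```text
t: 30.85
tool_pos: [0.6678, 0.0715, 0.2006]
orientation: [0.02, -3.141, 0.001]
force: [0.4, 0.2, -0.5]
opening: 0.0931
gripper_force: 0.0
```

```bash
python3 m.py w7
python3 -c "
from plant import read_camera
from h import *
c=read_camera('side');P=cloud(c);print(rect(near(P,c,(.63,-.088),.07,.006,.016)),rect(near(P,c,(.63,-.088),.05,.09,.0985)))"
```

```text
tray sq 1084 [ 486.5 -255.4  102.8  101.1   86.3]
sq sq body 308 [ 487.3 -238.1   47.6   18.4    3.2]
sq cart body 191 [ 492.5 -236.5   23.9   53.3   59.9]
tray ob 1323 [503.2 101.6  79.2  90.7   0.8]
ob sq body 363 [500.  101.4  16.5  24.7   2.4]
ob cart body 720 [499.5 101.2  27.6  44.1   1.7]
tray rd 1699 [630.9 -85.7 115.5 111.2   9.3]
rd round cap 615 [629.8 -87.8  29.2  29.1  40.1]
rd sq body 152 [627.8 -82.3  33.2  19.1  18.5]
rd cart body 330 [629.2 -83.4  44.5  36.1  11.5]
[630.5 -83.5 114.7 109.7   6.5] [630.2 -86.7  26.9  28.6  28.5]
```

View pics/w7.png

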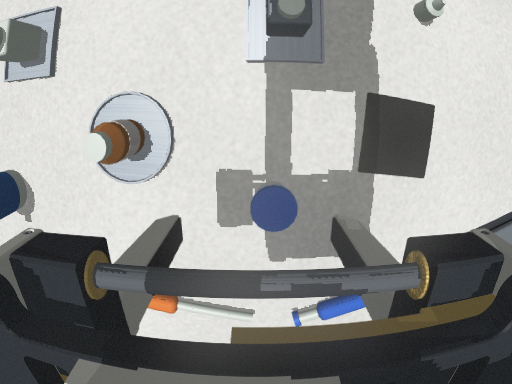

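The wrist view shows the round bottle upright on the round tray (130,138), with its cap about 2 mm from the tray centre. The mat is empty at (398,135), and the cup (274,208), vial and pump are untouched. I'm handing in.

```bash
python3 -c "
from plant import robot
print(robot.close_job())"
```

```text
the job is handed in; nothing more can be done
None
```

All three containers now stand upright and released on their own trays, each measured within about 2 mm of centre and aligned. The round bottle went to the mat first. I handed the job in at about 31 s; the hand-in returned no verdict.

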